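Open the roller-lane barrier and send the carton through

ROBOT

A 6-joint arm with a two-finger parallel gripper is mounted at the origin on the work surface. World frame = base frame: x ahead of the robot, y to its left, z up, the work surface at z = 0. Lengths are in m, angles in degrees, forces in N, time in s.
With the tool pointing down it reaches from about 0.375 to 0.9 m from the base axis. Payload 3.1 kg.
Tool frame: the origin (TCP) lies on the centre line of the jaws, within the pads' length; the fingertips stand 8 mm ahead of it and the grasp point (between the pads) lies 11 mm behind it (bot.tip_extent is the distance from the TCP to the fingertips, in m); z points along the fingers, y is the line along which they close (so a half turn about z gives the same grasp; the last joint's range is limited). The gripper opens to 87 mm and grips with 3 to 60 N. Pads are 19 mm wide; open, the fingers measure 117 mm over their backs; the gripper's body (75 mm by 190 mm) begins 51 mm behind the grasp point.
Start: joints at [62.252, 30.224, 82.088, -0, 67.689, -10.227], TCP at [0.188, 0.596, 0.231] pointing down, gripper open.
Joint ranges: [-176.69, 176.69], [-43.24, 126.21], [12.49, 139.97], [-82, 262], [0, 151.66], [-163.58, 163.58]. Speed limits (degrees/s): [159.86, 159.86, 180, 180, 180, 180].

INTERFACE

Orientations are given as a 3x3 rotation matrix whose columns are the frame's x, y, z axes.
In Python, from rig import bot, vision, workorder gives the robot as it stands.
- The arm moves only by the shell command python3 -m handwheel 'ROWS'. ROWS is JSON, a list of rows, each an object with "delta_rot": the turn, a rotation vector about the tool's x, y, z in rad, a list of three; "xyz": the shift along the tool's x, y, z in mm, a list of three; "hand": the closure, from -1 (fully open) to 1 (shut). A call has exactly 5 rows; each row is the pose to reach, as a shift and turn from the pose commanded when the call began, along the tool's axes at that moment; what a row does not reach only later rows make up. A row lasts 1/8 s, in which the tool goes at most 62.5 mm and 10.7 degrees, less where a joint would pass 70% of its speed; a pose out of reach is approached as far as the arm can. A call with a gripper value outside its range is refused whole. The fingers move at their own pace and stop on an object; the grip force is fixed at half the most. Time passes only in rows, so rows that repeat a pose let the fingers close, or fill a call up. It gives the time, the measured TCP pose, the force, the opening and the grip force at its end, in the units of the state.
- bot.read_state(): the state, without advancing time (a new reading comes with each control period).
- vision.capture(name): name is "side" or "top" or "wrist"; returns the picture (400x640x3 uint8, red, green, blue); there is no depth.
- vision.camera_model(name): a dict with "camera_matrix" (3x3 intrinsics, pixels), "dist_coeffs" ([k1, k2, p1, p2, k3] as OpenCV has them; the pictures are not rectified), "camera_from_world" (4x4, takes a point from world to camera coordinates). Camera axes: x right, y up, looking along -z (the intrinsics and any distortion apply to the point x, -y, -z); pixel columns grow to the right and rows downward; lengths in m; the calibration is good to about 2 mm. A picture is of the moment at which its call begins: read the wrist's pose just before it. camera_model takes no time and is no camera call; for the wrist camera it gives the pose at the moment of the call.
- workorder.hand_in(): hands the job in; it is judged then, once.
The state is a dict: "time_s": time; "joint_positions": joint angles; "qvel": joint speeds; "tau": joint torques, N m; "position": TCP position; "tcp_rot": TCP orientation; "force": force on the tool from outside, world axes, zero at the start; "moment": the same for the moment, N m; "opening": opening from 0.0 (shut) to 1.0 (fully open); "grasp_force": force on a finger pad.
Only numpy, scipy, OpenCV 4.12 (cv2) and the standard library are available. Lean on these libraries where they do the work, as an engineer would, in place of code of your own. Each camera call takes 0.05 s, during which the arm holds its last target. There are 200 camera calls.

TASK

With the fingertips, push the striped barrier arm up past its balance point so that it stays raised by itself, then push the brown carton along the roller lane, through the opened barrier, until it rests against the black end stop. Do not lift or pick up the carton, leave the barrier standing open, and leave the other things on the bench where they are.

Things in the scene. Friction and masses are not known exactly. Their poses are not given: they have to be found in the camera images.
- lane: Roller lane fixed to the bench between blue side guides. Origin: on the bench, on the lane's centre line, straight below the barrier arm. z up; y along the lane in the direction of travel; x across it, away from the robot. Roller tops at z = 19 mm. Guides: inner faces at x = -56 and 56, outer -65 and 65, tops at z = 50, from y = -235 (open loading end) to 185 mm.
- end_stop (a point): Middle of the top edge of the black rubber end stop's face, which the carton meets: lane x = 0, y = +175, z = 60 mm. The stop spans the lane.
- gate_hinge (a point): The barrier's hinge axis, which runs along the lane's y: at x = +105, y = 0, z = 80 mm of the lane. Does not move. The fixed hinge post takes up lane x 80 to 130, y -35 to 35 mm, 94 mm high.
- gate_end (a point): Free end (red band) of the striped yellow and black barrier arm, on the bar's centre line, 235 mm from the hinge. The bar is square, 18 x 18 mm. When down it lies level across the lane, centre line 80 mm above the bench, its end 65 mm out beyond the near guide towards the robot, with free space beneath; a small rest fork stands on the near guide.
- gate (a joint): Barrier angle in rad: 0 = down and level, growing as the free end goes up (and then away from the robot); stop at 1.65 (just past upright). A dark counterweight drum stands above the hinge. Balance at about 0.8 rad: below it the arm falls back down, above it swings on by itself to the 1.65 stop and stays there. Lifting it takes about 1 N at the free end.
- carton: Closed brown cardboard carton with a white label, 96 mm (across the lane, its x) x 100 mm (along the lane, its y) x 70 mm high, about 0.3 kg, too wide to pick up. Origin at the centre of its underside. It waits in the lane before the barrier, 95 to 130 mm on the -y side of the barrier. Against the end stop its origin is at y = +125 mm of the lane.
- tape: Bystander: orange roll of packing tape lying flat, 96 mm across, 48 mm high; origin at the centre of its underside.
- scanner: Bystander: grey and black hand scanner lying on its side, about 130 x 125 x 34 mm; origin on the bench beneath its barrel's rear.
- mug: Bystander: white mug, 76 mm across, 90 mm high, handle on its y side; origin at the centre of its underside.
- roller: Bystander: lint roller with a blue handle, lying, 210 mm long along its x, 42 mm thick; origin on the bench below where handle and paper roll meet.
- jar: Bystander: white jar with a blue cap, 64 mm across, 85 mm high; origin at the centre of its underside.
- smallbox: Bystander: small brown box 60 x 90 x 45 mm outside the lane; origin at the centre of its underside.
- labels: Bystander: standing roll of white labels, 72 mm across, 50 mm high; origin at the centre of its underside.
Not all that is in view belongs to the job. What is shaped like the carton but yellow is not meant.

How it is judged (in metres and radians):
On the way, in this order (a step that is already met when the one before it is completed fails the run):
1. the barrier arm stands raised, past its balance point (value of joint gate above 1.4 rad), for 0.3 s.
2. the carton has been pushed through to the end stop (y of carton in the frame of lane above 0.117 m), for 0.2 s.
At the end, for the whole second after the job is handed in: The barrier stands raised by itself (joint above 1.4 rad) and still; the carton stands flat on the rollers between the guides, at rest against the end stop (at most 8 mm short of it) (value of joint gate above 1.4 rad and velocity of joint gate between -0.1 and 0.1 rad/s and y of carton in the frame of lane between 0.117 and 0.135 m and x of carton in the frame of lane between -0.015 and 0.015 m and z of carton in the frame of lane below 0.027 m and angle between carton's own z axis and vertical below 0.1 rad and linear speed of carton below 0.01 m/s); the robot touches nothing.
It fails at once if the carton is lifted off the rollers or tipped (z of carton in the frame of lane above 0.034 m or angle between carton's own z axis and vertical above 0.3 rad).
It fails at once if one of the other things on the bench is moved (30 mm) or tipped (distance of any of tape, scanner, mug, roller, jar, smallbox, labels from where it was at the start of the episode above 0.03 m or angle between any of tape, scanner, mug, roller, jar, smallbox, labels's own z axis and vertical above 0.5 rad).
It also fails if it takes over 51 s, if anything falls off the work surface, if the arm or the gripper's body presses on something with over 40 N, if the wrist force passes 120 N, or if a joint passes its speed limit or range.

## Working session

There is one attempt and no reset: what is moved stays moved. The work goes in short steps, Python scripts to look and compute and a shell command to move; the robot and the scene stay as the last step left them, time stands still between calls to the robot, and variables do not carry over. Pictures are saved under pics/ and viewed, at most 10 in all, crops included, and the job is handed in when it is done.

```bash
mkdir -p pics
python3 - <<'E'
from rig import bot, vision
import cv2
s=bot.read_state();print(s['time_s'],s['position'],s['tcp_rot'],s['opening'],bot.tip_extent)
for n in("top","side"):
    cv2.imwrite(f"pics/{n}0.png",vision.capture(n)[:,:,::-1]);m=vision.camera_model(n);print(m)
E
```

```text
0.0 [0.18777096 0.59536453 0.22957596] [[-9.53596802e-01  3.01084846e-01 -1.02687325e-03]
 [ 3.01086328e-01  9.53594964e-01 -1.91497521e-03]
 [ 4.02651143e-04 -2.13529173e-03 -9.99997639e-01]] 1.0042480295102558 0.008
{'camera_matrix': array([[404.50308665,   0.        , 322.31441001],
       [  0.        , 404.50308665, 198.62416098],
       [  0.        ,   0.        ,   1.        ]]), 'dist_coeffs': array([0.00111248, 0.        , 0.        , 0.        , 0.        ]), 'camera_from_world': array([[ 9.81490262e-04, -9.99766024e-01,  2.16086405e-02,
        -1.65689642e-02],
       [ 9.98926979e-01,  1.98074481e-03,  4.62705770e-02,
        -4.99297222e-01],
       [-4.63025520e-02,  2.15400399e-02,  9.98695199e-01,
        -1.24282235e+00],
       [ 0.00000000e+00,  0.00000000e+00,  0.00000000e+00,
         1.00000000e+00]])}
{'camera_matrix': array([[414.88307301,   0.        , 314.85491104],
       [  0.        , 414.88307301, 198.12784544],
       [  0.        ,   0.        ,   1.        ]]), 'dist_coeffs': array([-0.07358222,  0.        ,  0.        ,  0.        ,  0.        ]), 'camera_from_world': array([[ 0.6617545 , -0.74965039, -0.01026005, -0.35116095],
       [ 0.38593738,  0.3288901 ,  0.86190698, -0.24986641],
       [-0.64275448, -0.57433056,  0.50696261, -1.03553771],
       [ 0.        ,  0.        ,  0.        ,  1.        ]])}
```

View pics/top0.png

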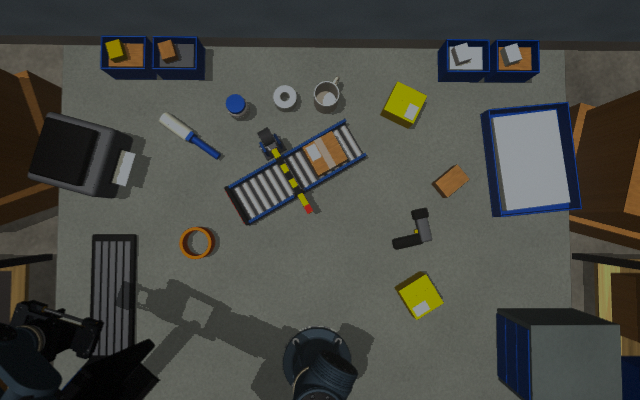

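View pics/side0.png

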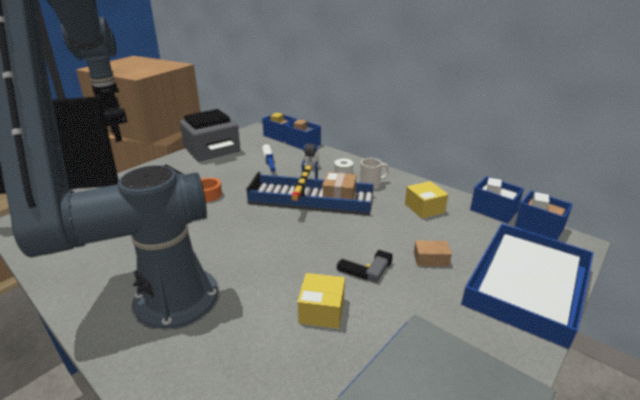

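Top view: the lane runs from its loading end at about (355,130) to the black end stop at (238,208). The gate's red end is at (308,208), its hinge at (268,140), and the carton at (326,153). I'll zoom in to get the corners.

Run:
```python
import cv2
a=cv2.imread("pics/top0.png")[110:230,215:375]
cv2.imwrite("pics/topc.png",cv2.resize(a,None,fx=5,fy=5,interpolation=cv2.INTER_CUBIC))
```

```text
(no output)
```

View pics/topc.png

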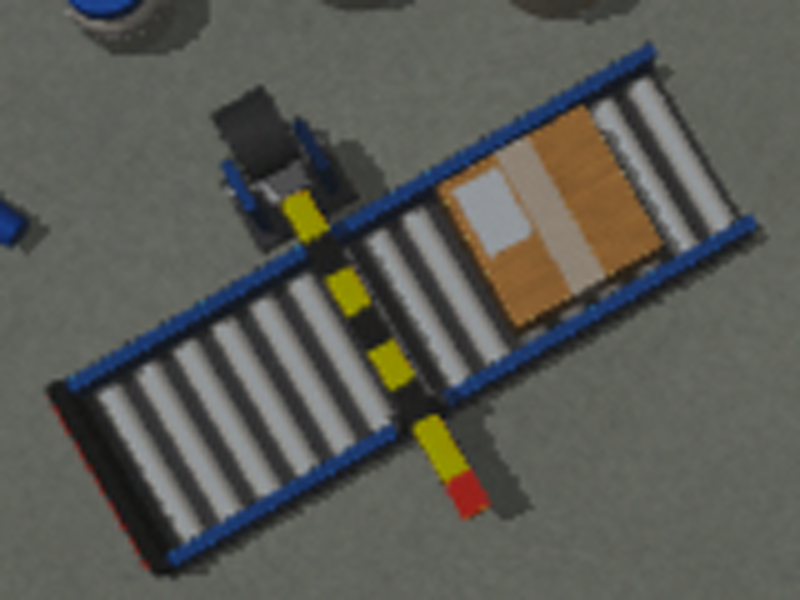

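```bash
cat > h.py <<'E'
import numpy as np, cv2, json, os
from scipy.optimize import least_squares
from scipy.spatial.transform import Rotation as R
from rig import bot, vision
def proj(P,m):
    c=np.c_[P,np.ones(len(P))]@m["camera_from_world"].T
    q=np.c_[c[:,0],-c[:,1],-c[:,2]]
    return cv2.projectPoints(q,np.zeros(3),np.zeros(3),m["camera_matrix"],m["dist_coeffs"])[0][:,0]
def world(p,l): # p: x,y,yaw ; l Nx3 lane
    c,s=np.cos(p[2]),np.sin(p[2]); l=np.atleast_2d(l)
    return np.c_[p[0]+c*l[:,0]-s*l[:,1],p[1]+s*l[:,0]+c*l[:,1],l[:,2]]
def lanepose(): return np.load("lane.npy")
def goto(l,d,yax):  # lane position (m), lane tool z, lane tool y
    """print shift (mm) and turn (rad) in the present tool axes"""
    p=lanepose(); s=bot.read_state(); A=np.array(s["tcp_rot"])
    L=R.from_euler("z",p[2]).as_matrix()
    z=np.array(d,float);z/=np.linalg.norm(z); y=np.array(yax,float); y-=z*(y@z); y/=np.linalg.norm(y)
    T=L@np.c_[np.cross(y,z),y,z]
    w=world(p,l)[0]
    print("xyz",np.round(A.T@(w-s["position"])*1e3).tolist(),"rot",np.round(R.from_matrix(A.T@T).as_rotvec(),3).tolist(),"world",w.round(3))
def lane_now():
    p=lanepose(); s=bot.read_state(); L=R.from_euler("z",p[2]).as_matrix()
    print("t",s["time_s"],"lane",(L.T@(s["position"]-np.r_[p[:2],0])).round(4),"z",(L.T@np.array(s["tcp_rot"]))[:,2].round(3),"F",(L.T@s["force"]).round(1),"j",np.round(s["joint_positions"]))
E
python3 - <<'E'
from h import *
m=vision.camera_model("top")
def px(a): return np.array(a)/5+[215,110]-.4
obs=px([(653,50),(752,222),(70,385),(172,560),(472,511)])
l=np.array([[.0605,-.235,.05],[-.0605,-.235,.05],[.0605,.175,.05],[-.0605,.175,.05],[-.13,0,.089]])
f=least_squares(lambda p:(proj(world(p,l),m)-obs).ravel(),[.6,.05,.5]);print(f.x,f.fun.round(1));np.save("lane.npy",f.x)
co=px([(440,187),(588,105),(662,245),(517,327)])
h=np.array([[.048,.05,.089],[.048,-.05,.089],[-.048,-.05,.089],[-.048,.05,.089]])
g=least_squares(lambda p:(proj(world(f.x,world(p,h)),m)-co).ravel(),[0,-.1,0]);print("carton lane",g.x,g.fun.round(1))
# bystanders in lane frame (rough, z=.03)
for n,c in dict(tape=(197,243),scanner=(411,232),mug=(327,96),roller=(190,136),jar=(236,106),labels=(285,97)).items():
    q=least_squares(lambda p:(proj(np.array([[p[0],p[1],.04]]),m)-c).ravel(),[.6,0]).x
    print(n,q.round(3),(R.from_euler("z",-f.x[2]).as_matrix()[:2,:2]@(q-f.x[:2])).round(3))
goto([-.115,.10,.16],[0,-1,-1],[1,0,0])
E
```

```text
[0.56840013 0.08698725 0.52830268] [ 0.4 -0.4  0.7 -0.5 -0.9  0.2 -1.2  0.2  1.   0.4]
carton lane [-0.00156686 -0.12503876 -0.02279627] [-0.5 -0.4 -0.2 -0.2  0.8  0.3 -0.1  0.3]
tape [0.364 0.36 ] [-0.039  0.339]
scanner [ 0.397 -0.284] [-0.335 -0.234]
mug [ 0.813 -0.029] [ 0.153 -0.224]
roller [0.687 0.386] [0.253 0.198]
jar [0.78  0.248] [0.264 0.033]
labels [0.809 0.099] [ 0.214 -0.111]
xyz [-365.0, -388.0, 70.0] rot [0.287, -0.748, 0.699] world [0.419 0.115 0.16 ]
```

```bash
python3 -m handwheel '[{"xyz":[-200,-215,20],"delta_rot":[0.2,-0.55,0.5],"hand":1},{"xyz":[-200,-215,20],"delta_rot":[0.2,-0.55,0.5],"hand":1},{"xyz":[-200,-215,20],"delta_rot":[0.2,-0.55,0.5],"hand":1},{"xyz":[-200,-215,20],"delta_rot":[0.2,-0.55,0.5],"hand":1},{"xyz":[-200,-215,20],"delta_rot":[0.2,-0.55,0.5],"hand":1}]'
python3 - <<'E'
from h import *
lane_now();goto([-.115,.10,.16],[0,-1,-1],[1,0,0]);goto([-.105,.08,.05],[0,-1,-1],[1,0,0])
E
```

```text
time_s: 0.72
position: [0.3139, 0.3294, 0.2094]
tcp_rot: [[-0.583, 0.74, 0.335], [0.601, 0.671, -0.435], [-0.546, -0.052, -0.836]]
force: [0.6, 0.5, -0.3]
opening: 0.512
grasp_force: 0.0
t 0.725 lane [-0.0976  0.3377  0.2094] z [ 0.07  -0.544 -0.836] F [ 0.7  0.1 -0.3] j [ 52.  27. 103. -36.  64.  29.]
xyz [-163.0, -63.0, 169.0] rot [0.091, -0.2, 0.195] world [0.419 0.115 0.16 ]
xyz [-121.0, -52.0, 273.0] rot [0.091, -0.2, 0.195] world [0.437 0.103 0.05 ]
```

```bash
python3 -m handwheel '[{"xyz":[-163,-63,169],"delta_rot":[0.09,-0.2,0.195],"hand":1},{"xyz":[-163,-63,169],"delta_rot":[0.09,-0.2,0.195],"hand":1},{"xyz":[-163,-63,169],"delta_rot":[0.09,-0.2,0.195],"hand":1},{"xyz":[-163,-63,169],"delta_rot":[0.09,-0.2,0.195],"hand":1},{"xyz":[-163,-63,169],"delta_rot":[0.09,-0.2,0.195],"hand":1}]'
python3 - <<'E'
from h import *
lane_now();goto([-.105,.075,.045],[0,-1,-1],[1,0,0]);goto([-.105,.011,.045],[0,-1,-1],[1,0,0])
E
```

```text
time_s: 1.35
position: [0.4188, 0.1135, 0.1601]
tcp_rot: [[-0.353, 0.867, 0.35], [0.615, 0.498, -0.612], [-0.705, -0.001, -0.709]]
force: [-0.8, 0.5, -0.3]
opening: 0.016
grasp_force: 0.0
t 1.35 lane [-0.1158  0.0983  0.1601] z [-0.006 -0.705 -0.709] F [-0.5  0.9 -0.3] j [ 28.  33. 117. -64.  51.  50.]
xyz [65.0, 11.0, 98.0] rot [-0.006, -0.003, -0.005] world [0.44  0.099 0.045]
xyz [19.0, 12.0, 143.0] rot [-0.006, -0.003, -0.005] world [0.472 0.044 0.045]
```

```bash
python3 -m handwheel '[{"xyz":[32,6,49],"delta_rot":[0,0,0],"hand":1},{"xyz":[65,11,98],"delta_rot":[0,0,0],"hand":1},{"xyz":[65,11,98],"delta_rot":[0,0,0],"hand":1},{"xyz":[44,11,119],"delta_rot":[0,0,0],"hand":1},{"xyz":[44,11,119],"delta_rot":[0,0,0],"hand":1}]'
python3 - <<'E'
from h import *
lane_now();goto([-.105,.009,.045],[0,-1,-1],[1,0,0])
cv2.imwrite("pics/w1.png",np.hstack([cv2.resize(vision.capture(n)[:,:,::-1][y:y+h,x:x+w],(400,300),interpolation=cv2.INTER_CUBIC) for n,x,y,w,h in(("top",215,110,160,120),("side",230,130,160,120))]))
E
```

```text
time_s: 1.98
position: [0.4587, 0.0836, 0.0526]
tcp_rot: [[-0.352, 0.868, 0.351], [0.616, 0.497, -0.611], [-0.705, 0.001, -0.709]]
force: [0.5, -1.1, 2.0]
opening: 0.006
grasp_force: 0.0
t 1.975 lane [-0.0965  0.0524  0.0526] z [-0.005 -0.705 -0.709] F [-0.1 -1.2  2. ] j [ 22.  47. 117. -82.  45.  68.]
xyz [-25.0, -8.0, 36.0] rot [-0.005, -0.003, -0.007] world [0.473 0.042 0.045]
```

View pics/w1.png

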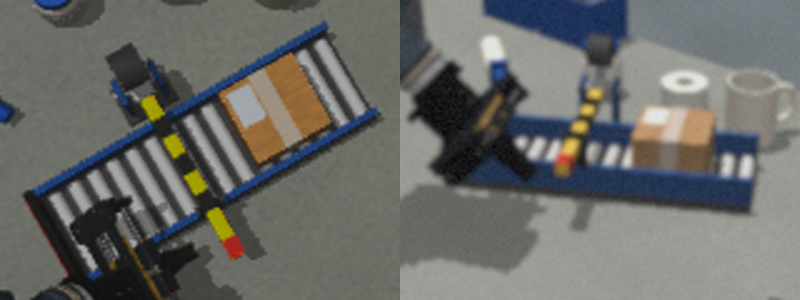

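The fingers are at the right height, 40 mm short of the bar, but joint 4 is at its limit (-82). I'll turn the heading toward lane +x to relieve it.

Run:
```python
from h import *
goto([-.108,.05,.055],[.42,-.9,-1],[.9,.42,0]);goto([-.108,.008,.046],[.42,-.9,-1],[.9,.42,0])
```

```text
xyz [-4.0, -11.0, 0.0] rot [-0.312, -0.001, -0.315] world [0.45  0.076 0.055]
xyz [-28.0, -11.0, 36.0] rot [-0.312, -0.001, -0.315] world [0.471 0.039 0.046]
```

```bash
python3 -m handwheel '[{"xyz":[-2,-6,0],"delta_rot":[-0.1,0,-0.1],"hand":1},{"xyz":[-4,-11,0],"delta_rot":[-0.21,0,-0.21],"hand":1},{"xyz":[-4,-11,0],"delta_rot":[-0.31,0,-0.315],"hand":1},{"xyz":[-4,-11,0],"delta_rot":[-0.31,0,-0.315],"hand":1},{"xyz":[-4,-11,0],"delta_rot":[-0.31,0,-0.315],"hand":1}]'
python3 - <<'E'
from h import *
lane_now();goto([-.108,.008,.046],[.42,-.9,-1],[.9,.42,0])
E
```

```text
time_s: 2.7
position: [0.4716, 0.1461, 0.1224]
tcp_rot: [[-0.616, 0.613, 0.495], [0.43, 0.788, -0.442], [-0.66, -0.059, -0.748]]
force: [-0.6, -0.0, 0.2]
opening: 0.009
grasp_force: 0.0
t 2.7 lane [-0.0538  0.0999  0.1224] z [ 0.205 -0.631 -0.748] F [-0.5  0.3  0.2] j [ 25.  36. 118. -82.  38.  45.]
xyz [5.0, -80.0, 104.0] rot [-0.081, -0.061, 0.0] world [0.471 0.039 0.046]
```

Joint 4 has little room on the negative side (-82) and plenty on the positive. So I'll come from the right with the tool pointing to the robot's left, going first to tool-down above.

```bash
cat >> h.py <<'E'
def w2l(w):
    p=lanepose(); return R.from_euler("z",-p[2]).as_matrix()@(np.array(w)-np.r_[p[:2],0])
E
python3 - <<'E'
from h import *
a=-lanepose()[2]
goto(w2l([.43,.03,.26]),[0,0,-1],[np.cos(a),np.sin(a),0])
E
```

```text
xyz [-115.0, -125.0, -72.0] rot [0.276, 0.698, 0.89] world [0.43 0.03 0.26]
```

```bash
python3 -m handwheel '[{"xyz":[-40,0,-45],"delta_rot":[0,0.1,0.1],"hand":1},{"xyz":[-90,-40,-72],"delta_rot":[0.08,0.22,0.28],"hand":1},{"xyz":[-115,-95,-72],"delta_rot":[0.14,0.35,0.45],"hand":1},{"xyz":[-115,-125,-72],"delta_rot":[0.19,0.48,0.61],"hand":1},{"xyz":[-115,-125,-72],"delta_rot":[0.25,0.62,0.8],"hand":1}]'
python3 - <<'E'
from h import *
lane_now();goto([-.170,-.070,.16],[.7,.7,-.8],[.7,-.7,0])
E
```

```text
time_s: 3.32
position: [0.4286, 0.0283, 0.2596]
tcp_rot: [[-0.253, 0.961, 0.109], [0.941, 0.271, -0.203], [-0.224, 0.051, -0.973]]
force: [0.2, 0.5, -0.5]
opening: 0.005
grasp_force: 0.0
t 3.325 lane [-0.1503  0.0197  0.2596] z [-0.008 -0.23  -0.973] F [ 0.4  0.3 -0.5] j [ -3.  11. 110. -14.  52. -10.]
xyz [-67.0, -2.0, 118.0] rot [-0.132, 1.076, 0.545] world [ 0.457 -0.059  0.16 ]
```

```bash
python3 -m handwheel '[{"xyz":[-30,-1,20],"delta_rot":[-0.02,0.17,0.09],"hand":1},{"xyz":[-60,-2,40],"delta_rot":[-0.04,0.32,0.17],"hand":1},{"xyz":[-67,-2,70],"delta_rot":[-0.06,0.47,0.24],"hand":1},{"xyz":[-67,-2,100],"delta_rot":[-0.08,0.62,0.32],"hand":1},{"xyz":[-67,-2,118],"delta_rot":[-0.1,0.78,0.4],"hand":1}]'
python3 - <<'E'
from h import *
lane_now();goto([-.170,-.070,.10],[.7,.7,-.8],[.7,-.7,0]);
E
```

```text
time_s: 3.95
position: [0.4596, -0.0583, 0.1581]
tcp_rot: [[0.059, 0.99, 0.131], [0.828, -0.122, 0.547], [0.557, 0.077, -0.827]]
force: [-0.4, 0.4, -0.8]
opening: 0.006
grasp_force: 0.0
t 3.95 lane [-0.1672 -0.0707  0.1581] z [ 0.389  0.406 -0.827] F [-0.1  0.6 -0.8] j [-41.  31. 110.  34.  62. -58.]
xyz [-33.0, -7.0, 47.0] rot [-0.035, 0.292, 0.152] world [ 0.457 -0.059  0.1  ]
```

```bash
python3 -m handwheel '[{"xyz":[-15,-3,22],"delta_rot":[-0.015,0.15,0.08],"hand":1},{"xyz":[-33,-7,47],"delta_rot":[-0.035,0.29,0.15],"hand":1},{"xyz":[-33,-7,47],"delta_rot":[-0.035,0.29,0.15],"hand":1},{"xyz":[-33,-7,47],"delta_rot":[-0.035,0.29,0.15],"hand":1},{"xyz":[-33,-7,47],"delta_rot":[-0.035,0.29,0.15],"hand":1}]'
python3 - <<'E'
from h import *
lane_now();goto([-.170,-.070,.045],[.7,.7,-.8],[.7,-.7,0]);goto([-.108,-.008,.045],[.7,.7,-.8],[.7,-.7,0])
E
```

```text
time_s: 4.58
position: [0.4575, -0.059, 0.1037]
tcp_rot: [[0.151, 0.969, 0.196], [0.62, -0.248, 0.745], [0.77, 0.009, -0.638]]
force: [0.1, 0.4, -1.1]
opening: -0.001
grasp_force: 0.0
t 4.575 lane [-0.1693 -0.0702  0.1037] z [ 0.545  0.544 -0.638] F [ 0.3  0.3 -1.1] j [-48.  44. 110.  44.  67. -68.]
xyz [-45.0, -1.0, 37.0] rot [0.0, 0.012, 0.011] world [ 0.457 -0.059  0.045]
xyz [10.0, -1.0, 105.0] rot [0.0, 0.012, 0.011] world [0.479 0.026 0.045]
```

```bash
python3 -m handwheel '[{"xyz":[-45,-1,37],"delta_rot":[0,0,0],"hand":1},{"xyz":[-45,-1,37],"delta_rot":[0,0,0],"hand":1},{"xyz":[-18,-1,71],"delta_rot":[0,0,0],"hand":1},{"xyz":[10,-1,105],"delta_rot":[0,0,0],"hand":1},{"xyz":[10,-1,105],"delta_rot":[0,0,0],"hand":1}]'
python3 - <<'E'
from h import *
lane_now()
cv2.imwrite("pics/w2.png",np.hstack([cv2.resize(vision.capture(n)[:,:,::-1][y:y+h,x:x+w],(400,300),interpolation=cv2.INTER_CUBIC) for n,x,y,w,h in(("top",235,130,140,105),("side",230,130,160,120))]))
D,Y=[.7,.7,-.8],[.7,-.7,0]
goto([-.108,-.008,.075],D,Y)
for t in (.3,.6,.9,1.1): goto([.105-.213*np.cos(t),-.008,.05+.213*np.sin(t)],D,Y)
E
```

```text
time_s: 5.2
position: [0.4796, 0.0269, 0.046]
tcp_rot: [[0.149, 0.969, 0.197], [0.619, -0.247, 0.746], [0.771, 0.011, -0.637]]
force: [0.5, 0.2, -0.7]
opening: 0.005
grasp_force: 0.4
t 5.2 lane [-0.107  -0.0072  0.046 ] z [ 0.546  0.545 -0.637] F [ 0.5 -0.  -0.7] j [-39.  51. 114.  56.  58. -74.]
xyz [23.0, 0.0, -19.0] rot [0.001, 0.01, 0.012] world [0.479 0.026 0.075]
xyz [57.0, 7.0, -38.0] rot [0.001, 0.01, 0.012] world [0.487 0.03  0.113]
xyz [113.0, 28.0, -59.0] rot [0.001, 0.01, 0.012] world [0.511 0.044 0.17 ]
xyz [168.0, 59.0, -65.0] rot [0.001, 0.01, 0.012] world [0.549 0.066 0.217]
xyz [202.0, 85.0, -60.0] rot [0.001, 0.01, 0.012] world [0.58  0.084 0.24 ]
```

View pics/w2.png

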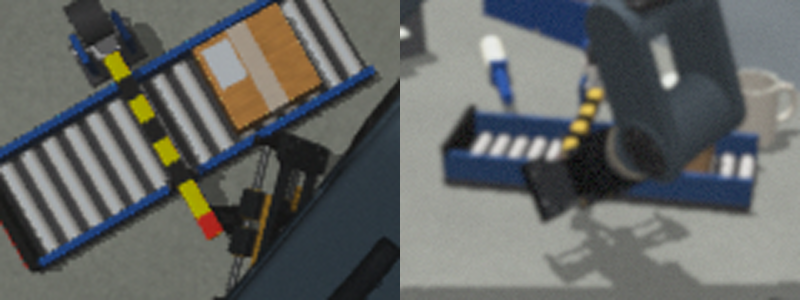

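```bash
python3 -m handwheel '[{"xyz":[5,0,7],"delta_rot":[0,0,0],"hand":1},{"xyz":[18,0,-4],"delta_rot":[0,0,0],"hand":1},{"xyz":[30,0,-13],"delta_rot":[0,0,0],"hand":1},{"xyz":[45,3,-22],"delta_rot":[0,0,0],"hand":1},{"xyz":[62,7,-31],"delta_rot":[0,0,0],"hand":1}]'
python3 - <<'E'
from h import *
lane_now()
cv2.imwrite("pics/w3.png",np.hstack([cv2.resize(vision.capture(n)[:,:,::-1][y:y+h,x:x+w],(400,300),interpolation=cv2.INTER_CUBIC) for n,x,y,w,h in(("top",235,130,140,105),("side",230,130,160,120))]))
D,Y=[.7,.7,-.8],[.7,-.7,0]
for t in (.3,.45,.6,.75,.9,1.1): goto([.110-.213*np.cos(t),-.002,.052+.213*np.sin(t)],D,Y)
E
```

```text
time_s: 5.92
position: [0.4897, 0.0364, 0.1108]
tcp_rot: [[0.156, 0.967, 0.2], [0.618, -0.253, 0.745], [0.771, 0.007, -0.637]]
force: [1.4, -3.6, -0.1]
opening: 0.003
grasp_force: 1.7
t 5.925 lane [-0.0935 -0.004   0.1108] z [ 0.548  0.542 -0.637] F [-0.6 -3.9 -0.1] j [-37.  43. 113.  54.  62. -65.]
xyz [3.0, -1.0, -2.0] rot [0.003, 0.009, 0.009] world [0.489 0.038 0.115]
xyz [31.0, 8.0, -14.0] rot [0.003, 0.009, 0.009] world [0.499 0.044 0.145]
xyz [59.0, 19.0, -23.0] rot [0.003, 0.009, 0.009] world [0.513 0.052 0.172]
xyz [87.0, 34.0, -28.0] rot [0.003, 0.009, 0.009] world [0.53  0.062 0.197]
xyz [114.0, 51.0, -29.0] rot [0.003, 0.009, 0.009] world [0.55  0.074 0.219]
xyz [148.0, 76.0, -24.0] rot [0.003, 0.009, 0.009] world [0.581 0.092 0.242]
```

View pics/w3.png

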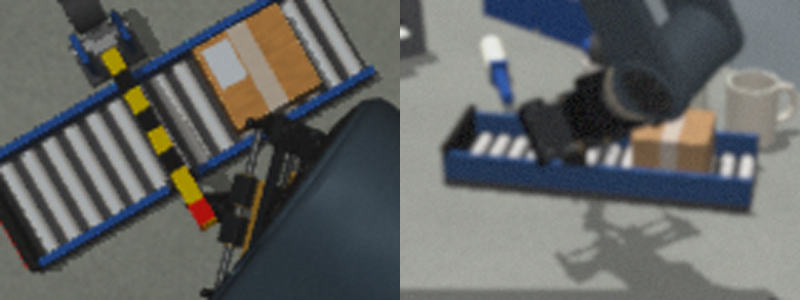

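The bar end has lifted, from (213,235) to (208,225) in the top crop, and the drum is tilting back. I'll continue the arc.

```bash
python3 -m handwheel '[{"xyz":[17,3,-8],"delta_rot":[0,0,0],"hand":1},{"xyz":[31,8,-14],"delta_rot":[0,0,0],"hand":1},{"xyz":[45,13,-19],"delta_rot":[0,0,0],"hand":1},{"xyz":[59,19,-23],"delta_rot":[0,0,0],"hand":1},{"xyz":[73,26,-26],"delta_rot":[0,0,0],"hand":1}]'
python3 - <<'E'
from h import *
lane_now()
cv2.imwrite("pics/w4.png",np.hstack([cv2.resize(vision.capture(n)[:,:,::-1][y:y+h,x:x+w],(400,300),interpolation=cv2.INTER_CUBIC) for n,x,y,w,h in(("top",235,130,140,105),("side",230,130,160,120))]))
D,Y=[.7,.7,-.8],[.7,-.7,0]
for t in (.65,.75,.9,1.1,1.2): goto([.110-.213*np.cos(t),-.002,.052+.213*np.sin(t)],D,Y)
E
```

```text
time_s: 6.65
position: [0.5187, 0.0581, 0.183]
tcp_rot: [[0.157, 0.968, 0.194], [0.615, -0.25, 0.748], [0.773, 0.002, -0.634]]
force: [0.4, 0.6, 0.0]
opening: 0.003
grasp_force: 0.2
t 6.65 lane [-5.75e-02  1.00e-04  1.83e-01] z [ 0.545  0.548 -0.634] F [0.7 0.3 0. ] j [-33.  35. 109.  52.  68. -53.]
xyz [-4.0, -1.0, -1.0] rot [-0.001, 0.008, 0.008] world [0.518 0.055 0.181]
xyz [15.0, 9.0, -4.0] rot [-0.001, 0.008, 0.008] world [0.53  0.062 0.197]
xyz [42.0, 26.0, -5.0] rot [-0.001, 0.008, 0.008] world [0.55  0.074 0.219]
xyz [75.0, 51.0, 0.0] rot [-0.001, 0.008, 0.008] world [0.581 0.092 0.242]
xyz [91.0, 65.0, 5.0] rot [-0.001, 0.008, 0.008] world [0.598 0.102 0.251]
```

View pics/w4.png

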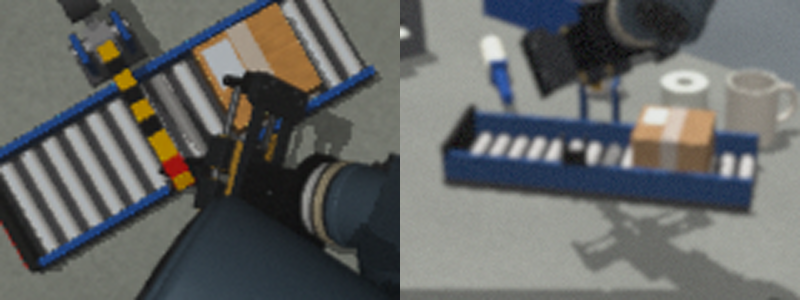

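The bar is at about 0.65 rad and still on the fingers, so I'll keep pushing.

```bash
python3 -m handwheel '[{"xyz":[15,9,-4],"delta_rot":[0,0,0],"hand":1},{"xyz":[29,17,-5],"delta_rot":[0,0,0],"hand":1},{"xyz":[42,26,-5],"delta_rot":[0,0,0],"hand":1},{"xyz":[58,38,-3],"delta_rot":[0,0,0],"hand":1},{"xyz":[75,51,0],"delta_rot":[0,0,0],"hand":1}]'
python3 - <<'E'
from h import *
lane_now();a=-lanepose()[2]
cv2.imwrite("pics/w5.png",np.hstack([cv2.resize(vision.capture(n)[:,:,::-1][y:y+h,x:x+w],(400,300),interpolation=cv2.INTER_CUBIC) for n,x,y,w,h in(("top",235,110,140,105),("side",230,90,160,120))]))
goto([-.1,-.15,.26],[0,0,-1],[0,-1,0])
E
```

```text
time_s: 7.38
position: [0.58, 0.0911, 0.2401]
tcp_rot: [[0.158, 0.968, 0.194], [0.615, -0.25, 0.748], [0.773, 0.001, -0.635]]
force: [-0.6, 0.4, -0.2]
opening: 0.009
grasp_force: 0.0
t 7.375 lane [ 0.0121 -0.0022  0.2401] z [ 0.544  0.548 -0.635] F [-0.3  0.7 -0.2] j [-26.  32. 100.  53.  72. -40.]
xyz [-103.0, 23.0, -154.0] rot [-0.344, -0.837, 0.74] world [ 0.558 -0.093  0.26 ]
```

View pics/w5.png

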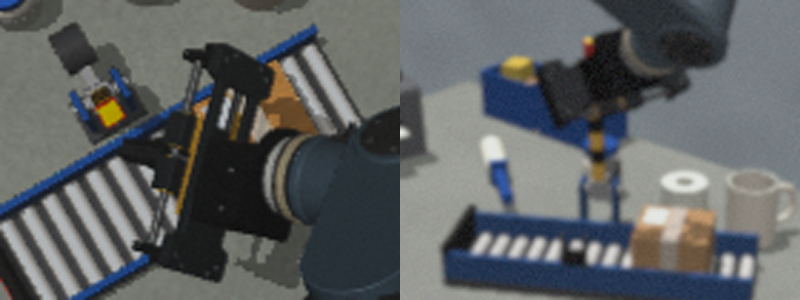

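The barrier stands upright, with its red tip at (590,45) in the side crop. Next I back off and go tool-down behind the carton.

Run:
```python
from h import *
goto([-.01,-.215,.25],[0,0,-1],[0,-1,0])
```

```text
xyz [-100.0, 133.0, -134.0] rot [-0.344, -0.837, 0.74] world [ 0.668 -0.104  0.25 ]
```

```bash
python3 -m handwheel '[{"xyz":[-25,15,-50],"delta_rot":[-0.05,-0.12,0.1],"hand":1},{"xyz":[-50,40,-90],"delta_rot":[-0.1,-0.25,0.22],"hand":1},{"xyz":[-75,75,-120],"delta_rot":[-0.15,-0.38,0.33],"hand":1},{"xyz":[-100,110,-134],"delta_rot":[-0.2,-0.5,0.44],"hand":1},{"xyz":[-100,133,-134],"delta_rot":[-0.26,-0.63,0.56],"hand":1}]'
python3 - <<'E'
from h import *
lane_now();goto([0,-.212,.16],[0,0,-1],[0,-1,0])
E
```

```text
time_s: 8.1
position: [0.6666, -0.108, 0.2469]
tcp_rot: [[0.754, 0.648, 0.112], [0.625, -0.759, 0.183], [0.204, -0.068, -0.977]]
force: [-0.7, 0.0, -0.8]
opening: 0.002
grasp_force: 0.0
t 8.1 lane [-0.0135 -0.2178  0.2469] z [ 0.189  0.101 -0.977] F [-0.6  0.4 -0.8] j [-24.  32.  77.  13.  70.  21.]
xyz [-4.0, 3.0, 88.0] rot [-0.086, -0.199, 0.171] world [ 0.675 -0.096  0.16 ]
```

```bash
python3 -m handwheel '[{"xyz":[-2,1,30],"delta_rot":[-0.04,-0.1,0.08],"hand":1},{"xyz":[-4,3,60],"delta_rot":[-0.086,-0.2,0.17],"hand":1},{"xyz":[-4,3,88],"delta_rot":[-0.086,-0.2,0.17],"hand":1},{"xyz":[-4,3,88],"delta_rot":[-0.086,-0.2,0.17],"hand":1},{"xyz":[-4,3,88],"delta_rot":[-0.086,-0.2,0.17],"hand":1}]'
python3 - <<'E'
from h import *
lane_now();goto([0,-.210,.05],[0,0,-1],[0,-1,0]);goto([0,-.190,.05],[0,0,-1],[0,-1,0])
E
```

```text
time_s: 8.72
position: [0.6765, -0.0932, 0.1624]
tcp_rot: [[0.86, 0.511, 0.005], [0.511, -0.86, 0.003], [0.005, 0.0, -1.0]]
force: [-0.2, -0.2, 0.4]
opening: 0.008
grasp_force: 0.0
t 8.725 lane [ 0.0026 -0.2101  0.1624] z [ 0.005 -0.    -1.   ] F [-0.3 -0.1  0.4] j [-17.  39.  77.   0.  64.  42.]
xyz [-3.0, -0.0, 112.0] rot [0.0, -0.005, 0.008] world [ 0.674 -0.094  0.05 ]
xyz [-3.0, -20.0, 112.0] rot [0.0, -0.005, 0.008] world [ 0.664 -0.077  0.05 ]
```

```bash
python3 -m handwheel '[{"xyz":[-3,0,50],"delta_rot":[0,0,0],"hand":1},{"xyz":[-3,0,100],"delta_rot":[0,-0.005,0.008],"hand":1},{"xyz":[-3,0,112],"delta_rot":[0,-0.005,0.008],"hand":1},{"xyz":[-3,-6,112],"delta_rot":[0,-0.005,0.008],"hand":1},{"xyz":[-3,-12,112],"delta_rot":[0,-0.005,0.008],"hand":1}]'
python3 - <<'E'
from h import *
lane_now()
cv2.imwrite("pics/w6.png",np.hstack([cv2.resize(vision.capture(n)[:,:,::-1][y:y+h,x:x+w],(400,300),interpolation=cv2.INTER_CUBIC) for n,x,y,w,h in(("top",235,90,160,120),("side",250,90,160,120))]))
E
```

```text
time_s: 9.35
position: [0.6706, -0.0835, 0.0531]
tcp_rot: [[0.864, 0.504, 0.006], [0.504, -0.864, -0.001], [0.005, 0.004, -1.0]]
force: [-0.2, -0.5, 0.9]
opening: 0.005
grasp_force: 0.0
t 9.35 lane [ 0.0023 -0.1987  0.0531] z [ 0.005 -0.004 -1.   ] F [-0.4 -0.4  0.9] j [-17.  46.  81.   0.  52.  43.]
```

View pics/w6.png

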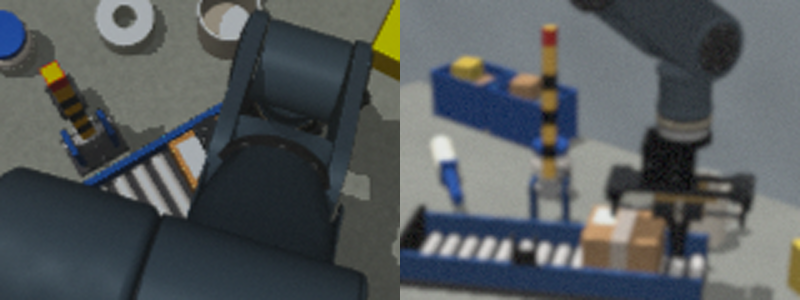

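The barrier is open and leaning back, and the fingers are behind the carton. Now I push, at about 0.12 m/s.

```bash
python3 -m handwheel '[{"xyz":[-1,-8,0],"delta_rot":[0,0,0],"hand":1},{"xyz":[-2,-20,0],"delta_rot":[0,0,0],"hand":1},{"xyz":[-2,-34,0],"delta_rot":[0,0,0],"hand":1},{"xyz":[-2,-49,0],"delta_rot":[0,0,0],"hand":1},{"xyz":[-2,-64,0],"delta_rot":[0,0,0],"hand":1}]';python3 -m handwheel '[{"xyz":[0,-15,0],"delta_rot":[0,0,0],"hand":1},{"xyz":[0,-30,0],"delta_rot":[0,0,0],"hand":1},{"xyz":[0,-45,0],"delta_rot":[0,0,0],"hand":1},{"xyz":[0,-60,0],"delta_rot":[0,0,0],"hand":1},{"xyz":[0,-75,0],"delta_rot":[0,0,0],"hand":1}]'
python3 - <<'E'
from h import *
lane_now()
E
```

```text
time_s: 10.07
position: [0.6364, -0.0289, 0.0519]
tcp_rot: [[0.863, 0.505, 0.006], [0.505, -0.863, -0.002], [0.004, 0.004, -1.0]]
force: [3.7, -4.7, 6.4]
opening: 0.007
grasp_force: 3.1
time_s: 10.7
position: [0.5987, 0.0359, 0.0518]
tcp_rot: [[0.863, 0.505, 0.006], [0.505, -0.863, -0.001], [0.005, 0.004, -1.0]]
force: [3.3, -4.3, 5.9]
opening: 0.007
grasp_force: 3.4
t 10.7 lane [ 0.0004 -0.0594  0.0518] z [ 0.005 -0.004 -1.   ] F [ 0.7 -5.4  5.9] j [-7. 42. 93. -0. 44. 52.]
```

```bash
python3 -m handwheel '[{"xyz":[0,0,0],"delta_rot":[0,0,0],"hand":1},{"xyz":[0,0,0],"delta_rot":[0,0,0],"hand":1},{"xyz":[0,4,0],"delta_rot":[0,0,0],"hand":1},{"xyz":[0,8,0],"delta_rot":[0,0,0],"hand":1},{"xyz":[0,8,0],"delta_rot":[0,0,0],"hand":1}]'
python3 - <<'E'
from h import *
lane_now()
for n in("top","side"): cv2.imwrite(f"pics/{n}7.png",vision.capture(n)[:,:,::-1])
a=cv2.imread("pics/side7.png")[150:230,230:350];cv2.imwrite("pics/c7.png",cv2.resize(a,None,fx=6,fy=6,interpolation=cv2.INTER_CUBIC))
E
```

```text
time_s: 11.32
position: [0.6015, 0.0284, 0.0502]
tcp_rot: [[0.864, 0.504, 0.001], [0.504, -0.864, 0.0], [0.001, 0.0, -1.0]]
force: [-0.8, 0.5, 0.2]
opening: 0.004
grasp_force: 0.0
t 11.325 lane [-0.001  -0.0673  0.0502] z [ 0.001 -0.    -1.   ] F [-0.5  0.9  0.2] j [-8. 43. 93.  0. 44. 52.]
```

The force vanished on backing off, so it was pad friction on the carton face. I'll push on and ease into the stop.

```bash
python3 -m handwheel '[{"xyz":[0,-8,0],"delta_rot":[0,0,0],"hand":1},{"xyz":[0,-20,0],"delta_rot":[0,0,0],"hand":1},{"xyz":[0,-35,0],"delta_rot":[0,0,0],"hand":1},{"xyz":[0,-50,0],"delta_rot":[0,0,0],"hand":1},{"xyz":[0,-65,0],"delta_rot":[0,0,0],"hand":1}]';python3 -m handwheel '[{"xyz":[0,-14,0],"delta_rot":[0,0,0],"hand":1},{"xyz":[0,-27,0],"delta_rot":[0,0,0],"hand":1},{"xyz":[0,-38,0],"delta_rot":[0,0,0],"hand":1},{"xyz":[0,-46,0],"delta_rot":[0,0,0],"hand":1},{"xyz":[0,-52,0],"delta_rot":[0,0,0],"hand":1}]'
python3 - <<'E'
from h import *
lane_now()
E
```

```text
time_s: 12.05
position: [0.5678, 0.0863, 0.0505]
tcp_rot: [[0.863, 0.505, 0.002], [0.505, -0.863, 0.0], [0.001, 0.001, -1.0]]
force: [0.7, -1.7, 0.3]
opening: 0.004
grasp_force: 0.8
time_s: 12.68
position: [0.5422, 0.1303, 0.0504]
tcp_rot: [[0.863, 0.505, 0.002], [0.505, -0.863, 0.0], [0.002, 0.001, -1.0]]
force: [1.8, -2.0, 0.3]
opening: 0.004
grasp_force: 1.0
t 12.675 lane [-0.0008  0.0507  0.0504] z [ 0.002 -0.001 -1.   ] F [ 0.6 -2.6  0.3] j [  2.  40. 100.   0.  40.  62.]
```

Force stays normal (2.6 N) with about 10 mm to go.

```bash
python3 -m handwheel '[{"xyz":[0,-3,0],"delta_rot":[0,0,0],"hand":1},{"xyz":[0,-5,0],"delta_rot":[0,0,0],"hand":1},{"xyz":[0,-7,0],"delta_rot":[0,0,0],"hand":1},{"xyz":[0,-9,0],"delta_rot":[0,0,0],"hand":1},{"xyz":[0,-9,0],"delta_rot":[0,0,0],"hand":1}]'
python3 - <<'E'
from h import *
lane_now()
E
```

```text
time_s: 13.3
position: [0.5377, 0.1376, 0.0504]
tcp_rot: [[0.863, 0.505, 0.002], [0.505, -0.863, -0.0], [0.001, 0.001, -1.0]]
force: [1.2, -2.5, 0.7]
opening: 0.007
grasp_force: 1.6
t 13.3 lane [-0.001   0.0592  0.0504] z [ 0.001 -0.001 -1.   ] F [-0.3 -2.7  0.7] j [  3.  40. 100.  -0.  40.  63.]
```

```bash
python3 -m handwheel '[{"xyz":[0,-2,0],"delta_rot":[0,0,0],"hand":1},{"xyz":[0,-4,0],"delta_rot":[0,0,0],"hand":1},{"xyz":[0,-6,0],"delta_rot":[0,0,0],"hand":1},{"xyz":[0,-7,0],"delta_rot":[0,0,0],"hand":1},{"xyz":[0,-7,0],"delta_rot":[0,0,0],"hand":1}]'
python3 - <<'E'
from h import *
lane_now()
E
```

```text
time_s: 13.92
position: [0.538, 0.1384, 0.0517]
tcp_rot: [[0.862, 0.507, 0.008], [0.507, -0.862, -0.007], [0.003, 0.01, -1.0]]
force: [4.4, -24.1, 5.6]
opening: 0.007
grasp_force: 11.9
t 13.925 lane [-0.0003  0.0597  0.0517] z [ 0.003 -0.01  -1.   ] F [ -8.3 -23.1   5.6] j [  3.  40. 100.  -1.  39.  63.]
```

The force jumped to 23 N without any advance, so the carton is against the stop. I'll retreat.

```bash
python3 -m handwheel '[{"xyz":[0,7,0],"delta_rot":[0,0,0],"hand":1},{"xyz":[0,14,0],"delta_rot":[0,0,0],"hand":1},{"xyz":[0,40,0],"delta_rot":[0,0,0],"hand":1},{"xyz":[0,70,0],"delta_rot":[0,0,0],"hand":1},{"xyz":[0,70,0],"delta_rot":[0,0,0],"hand":1}]';python3 -m handwheel '[{"xyz":[-20,0,-50],"delta_rot":[0,0,0],"hand":1},{"xyz":[-60,20,-100],"delta_rot":[0,0,0],"hand":1},{"xyz":[-100,60,-150],"delta_rot":[0,0,0],"hand":1},{"xyz":[-130,100,-170],"delta_rot":[0,0,0],"hand":1},{"xyz":[-130,120,-170],"delta_rot":[0,0,0],"hand":1}]'
python3 - <<'E'
from h import *
lane_now()
im=[vision.capture(n)[:,:,::-1] for n in("top","side")]
cv2.imwrite("pics/f.png",np.hstack([cv2.resize(im[0][100:220,215:375],(400,300),interpolation=cv2.INTER_CUBIC),cv2.resize(im[1][110:230,230:390],(400,300),interpolation=cv2.INTER_CUBIC)]))
E
```

```text
time_s: 14.55
position: [0.5704, 0.0826, 0.0501]
tcp_rot: [[0.865, 0.502, 0.002], [0.502, -0.865, 0.001], [0.002, 0.0, -1.0]]
force: [-0.7, -0.5, 1.2]
opening: 0.011
grasp_force: 0.0
time_s: 15.18
position: [0.5169, -0.0867, 0.2223]
tcp_rot: [[0.864, 0.503, 0.004], [0.503, -0.864, -0.0], [0.003, 0.002, -1.0]]
force: [-0.1, 0.4, -0.1]
opening: 0.005
grasp_force: 0.0
t 15.175 lane [-0.132  -0.124   0.2223] z [ 0.003 -0.002 -1.   ] F [ 0.1  0.4 -0.1] j [-22.  23.  97.   0.  60.  38.]
```

View pics/f.png

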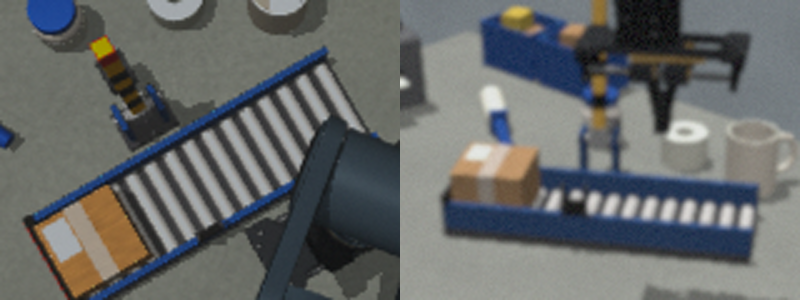

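The carton is flat against the end stop at (90,245), the barrier is standing, and the arm is clear of everything.

```bash
python3 -c "
from rig import workorder
print(workorder.hand_in())"
```

```text
the job is handed in; nothing more can be done
None
```

The job is handed in: the last pictures show the barrier standing open by itself, the carton flat against the end stop and the arm clear; the rig gave no verdict.

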